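# One stroke from the topping pump into the mug

## Task

Bring the mug upright in front of the square jar of the topping dispenser and swing that jar's pump spout round so that its nozzle hangs well inside the mug's mouth, seen from above. Then press that pump's cap all the way down and let it spring fully back up, never pumping unless the nozzle is over the mug. Leave the mug standing on the counter under the nozzle to catch the drips, and leave the round jar's pump and the other things on the counter alone.

Things in the scene. Friction and masses are not known exactly. Their poses are not given: they have to be found in the camera images.
- mug: White loose mug, 0.27 kg: round body 84 mm across, 90 mm high, mouth 74 mm inside. Origin on the underside; the body's axis stands at x 0, y +15.5 mm in the mug's frame, z up. The loop handle points to the mug's own -y, ends 58 mm from the origin, is up to 24 mm wide across x and spans heights 16 to 82 mm; pinch it across x from above at y about -45 mm.
- mug_mouth (a point): Centre of the mug's mouth, on the axis of its round body, 90 mm above its underside; axes as the mug's.
- stand: Fixed steel tray of the dispenser, 130 x 310 x 58 mm, holding the two jars 156 mm apart along its y. Origin under its centre on the counter; its -x faces the robot, z up. Its front face is 65 mm in front of the jars' axes.
- square_jar: Fixed square steel jar (92 x 92 mm, black lid 98 x 98 mm with its top 155 mm above the counter) in one of the two places of the stand: the one to use. Origin on its axis under its bottom, 11 mm above the counter; -x is its front.
- square_pump (a joint): Stroke of the square jar's pump in m: 0 fully up (sprung), 0.028 fully down. About 4 N starts it, 10 N holds it down.
- square_spout (a joint): Swivel of the square jar's cap and spout about the jar's axis in rad: 0 when the spout points straight to the jar's front (-x), positive turned counter-clockwise from above (towards the robot's right). Range -1.4 to 1.4; stays where it is left; about 0.7 N at the nozzle moves it.
- square_cap (a point): Centre of the top of the square jar's black press cap (a disc 38 mm across, on the jar's axis), 228 mm above the counter when up.
- square_nozzle (a point): Lower end of the square jar's nozzle, 125 mm from the cap's axis, 173 mm above the counter when the pump is up. Spout: a steel tube 11 mm thick from the cap out to the nozzle, about 214 mm above the counter, bent straight down at its outer end (the last 40 mm). The point's -x points from the cap to the nozzle.
- round_jar: The other fixed jar: round steel, 94 mm across, black lid 100 mm across, otherwise with the same pump. Not to be used. Origin on its axis under its bottom, 11 mm above the counter.
- round_pump (a joint): Stroke of the round jar's pump in m, 0 up to 0.028 down.
- round_nozzle (a point): Lower end of the round jar's nozzle, 125 mm from that jar's axis, 173 mm above the counter.
- timer: Kitchen timer, red dome on a white base, 66 mm across, 55 mm high; loose. Origin under its centre.
- custard_cup: Small steel cup with yellow filling, 67 mm across, 42 mm high; loose. Origin under its centre.
- teaspoon: Steel teaspoon, 137 x 28 x 13 mm, lying loose. Origin near its middle.
- spice_jar: Spice jar with black lid, 45 mm across, 105 mm high, standing loose at the back. Origin under its centre.
- spice_jar2: A second spice jar, 44 mm across, 105 mm high, standing loose at the back. Origin under its centre.

How it is judged (in metres and radians):
On the way, in this order (a step that is already met when the one before it is completed fails the run):
1. the mug stands upright on the counter with the square jar's nozzle over its mouth, the pump still up (horizontal distance between square_nozzle and mug_mouth below 0.028 m and angle between mug's own z axis and vertical below 0.1 rad and height (world z) of mug below 0.008 m and value of joint square_pump below 0.004 m), for 0.3 s.
2. the square jar's pump is pressed all the way down over the mug (value of joint square_pump above 0.025 m and horizontal distance between square_nozzle and mug_mouth below 0.032 m), for 0.1 s.
At the end, for the whole second after the job is handed in: The square jar's pump is fully up again (within 2 mm), its nozzle hangs within 32 mm (seen from above) of the centre of the mug's mouth, and the mug stands upright and still on the counter (value of joint square_pump below 0.002 m and horizontal distance between square_nozzle and mug_mouth below 0.032 m and angle between mug's own z axis and vertical below 0.1 rad and height (world z) of mug below 0.008 m and linear speed of mug below 0.02 m/s); the robot touches nothing.
It fails at once if the square jar's pump pressed more than 8 mm with its nozzle not over the mug's mouth (value of joint square_pump above 0.008 m and horizontal distance between square_nozzle and mug_mouth above 0.036 m).
It fails at once if the round jar's pump pressed more than 8 mm (value of joint round_pump above 0.008 m).
It fails at once if the round jar's nozzle moved more than 40 mm (distance of round_nozzle from where it was at the start of the episode above 0.04 m).
It fails at once if the mug tipped by more than 0.5 rad (angle between mug's own z axis and vertical above 0.5 rad).
It fails at once if the timer, steel cup, teaspoon or a spice jar moved more than 40 mm (distance of any of timer, custard_cup, teaspoon, spice_jar, spice_jar2 from where it was at the start of the episode above 0.04 m).
It also fails if it takes over 69 s, if anything falls off the work surface, if the arm or the gripper's body presses on something with over 40 N, if the wrist force passes 120 N, or if a joint passes its speed limit or range.

## Robot

A 7-joint arm with a two-finger parallel gripper is mounted at the origin on a cart in front of the work surface, level with it; the furniture and walls round the work are solid. World frame = base frame: x ahead of the robot, y to its left, z up, the work surface at z = 0. Lengths are in mm, angles in rad, forces in N, time in s.
With the tool pointing down it reaches from about 400 to 850 mm from the base axis. Payload 4.5 kg.
Tool frame: the origin (TCP) lies midway between the tips of the shut fingers; the grasp point (between the pads) lies 19 mm behind it (pinch_z is the distance from the TCP to the grasp point, in mm); z points along the fingers, y is the line along which they close (so a half turn about z gives the same grasp; the last joint's range is limited). The gripper opens to 85 mm and grips with 20 to 120 N. Pads are 22 mm wide; open, the fingers measure 114 mm over their backs; the gripper's body (76 mm by 85 mm) begins 54 mm behind the grasp point. The pads swing forward as they close: fully open they stand 13 mm farther back than shut.
Start: joints at [0.034, 0.689, -0.195, 1.565, 0.157, 0.902, -0.215], TCP at [625.023, 0.026, 231.317] pointing down, gripper open.
Joint ranges: [-3.01, 3.01], [-0.46, 2.08], [-1.47, 1.51], [0.13, 2.56], [-1, 4.14], [0.04, 2.09], [-2.66, 2.66]. Speed limits (rad/s): [2.57, 2.57, 3.14, 3.14, 3.14, 3.14, 3.14].

## Interface

Orientations are given as a unit quaternion [x, y, z, w].
In Python, from cell import read_state, get_image, camera_model, finish_job, search_frame, tip_of, pinch_z gives the robot as it stands. The module is installed in compiled form; this text tells all that it offers.
- The arm moves only by the tool step_arm, never from a script. Its argument "series" is one flat list of numbers, 6 for each row, row after row: the shift along the tool's x, y, z in mm, then the turn, a rotation vector about the tool's x, y, z in rad. A call has 1 to 10 rows; each row shifts and turns the commanded pose from where the row before left it, along the tool's axes as they then stand; what a row does not reach is not made up. A row lasts 1/8 s, in which the tool goes at most 62.5 mm and 10.7 degrees, less where a joint would pass 70% of its speed; a pose out of reach is approached as far as the arm can. A call with a gripper value outside its range is refused whole. "claw" is the opening, from 0 (shut) to 1 (fully open), set as the call begins (left out, the last holds). The fingers move at their own pace and stop on an object; the grip force is fixed at half the most. Time passes only in rows, so rows that do not move let the fingers close. It gives the time, the measured TCP pose, the force, the opening and the grip force at its end, in the units of the state.
- read_state(): the state, without advancing time (a new reading comes with each control period).
- get_image(name): name is "scene" or "side" or "wrist"; returns (picture, depth): 480x640x3 uint8, red, green, blue; 480x640 float32, mm along the optical axis (not along the pixel's ray), 0 where there is no reading.
- camera_model(name): a dict with "intrinsics" (3x3 intrinsics, pixels), "R" (3x3) and "t" (3): a world point X has camera coordinates R X + t. Camera axes: x right, y down, z forward; pixel columns grow to the right and rows downward; lengths in mm; the calibration is good to about 2 mm. A picture is of the moment at which its call begins: read the wrist's pose just before it. camera_model takes no time and is no camera call; for the wrist camera it gives the pose at the moment of the call.
- finish_job(): hands the job in; it is judged then, once.
Trained networks look in the newest picture that a camera, given by its name, has taken for a name from the list of things; names that differ only in an ending like _2 or _b are one class to them, and where a whole thing is asked for, a point or a joint stands for the part that bears it (a point fixed in the world has none). Each returns a list of dicts, best first, with "conf" (0 to 1); they miss things now and then, are a little off and sometimes report something else, mostly with a low value. They report only what shows in the picture. A call takes as long as a camera call.
- search_frame(camera, name): "centre" ([x, y, z] in mm, in the coordinates of the camera as it stood for that picture, good to about 4 mm: the middle of the surface that is visible of it).
- tip_of(camera, name): "centre" ([x, y, z] in mm, in the coordinates of the camera as it stood for that picture, good to about 4 mm: a listed point, or the origin of a listed thing).
The state is a dict: "time_s": time; "joint_pos": joint angles; "dq": joint speeds; "tau": joint torques, N m; "tcp_pos": TCP position; "ee_rot": TCP orientation; "wrist_force": force on the tool from outside, world axes, zero at the start; "wrist_torque": the same for the moment, N m; "grip_width": finger opening in mm; "grasp_force": force on a finger pad.
Only numpy, scipy, OpenCV 4.12 (cv2) and the standard library are available. Lean on these libraries where they do the work, as an engineer would, in place of code of your own. Each camera call takes 0.05 s, during which the arm holds its last target. There are 200 camera calls.

## Working session

There is one attempt and no reset: what is moved stays moved. The work goes in short steps, Python scripts to look and compute and a tool call to move; the robot and the scene stay as the last step left them, time stands still between calls to the robot, and variables do not carry over. Pictures are saved under pics/ and viewed, at most 10 in all, crops included, and the job is handed in when it is done.

Besides the shell and the picture viewer there is one more tool, called after ">>>" as name(argument=value, ...) on one line, values as JSON. step_arm: Moves the arm, as the interface text tells. Its arguments: {"type":"object","properties":{"series":{"type":"array"},"claw":{"type":"number"}},"required":["series"]}

```bash
mkdir -p pics
cat > h.py <<'E'
import numpy as np, cv2
from cell import *
from scipy.spatial.transform import Rotation as Ro
def shot(cam,fn=None):
    im,d=get_image(cam)
    if fn: cv2.imwrite('pics/'+fn,im[:,:,::-1])
    return im,d,camera_model(cam)
def w(m,c): return np.array(m['R']).T@(np.array(c)-np.array(m['t']))
def find(cam,names,f=tip_of,m=None):
    m=m or camera_model(cam)
    for n in names:
        for r in f(cam,n)[:2]: print(cam,f.__name__,n,round(r['conf'],2),w(m,r['centre']).round(0))
def proj(m,X):
    c=np.array(m['R'])@np.array(X)+m['t']; p=np.array(m['intrinsics'])@c; return p[:2]/p[2]
def cloud(m,d):
    v,u=np.mgrid[:480,:640]; K=np.array(m['intrinsics'])
    P=np.stack([(u-K[0,2])/K[0,0]*d,(v-K[1,2])/K[1,1]*d,d],-1)
    return (P-m['t'])@np.array(m['R'])
E
python3 - <<'E'
from h import *
s=read_state(); print(s['tcp_pos'],s['ee_rot'],s['time_s'],Ro.from_quat(s['ee_rot']).as_matrix().round(2),pinch_z)
for c in ['scene','side']:
    im,d,m=shot(c,c+'0.png')
    find(c,['mug','mug_mouth','square_cap','square_nozzle','square_jar','round_jar','round_nozzle','timer','custard_cup','teaspoon'])
E
```

```text
[ 6.24309614e+02 -5.72564109e-02  2.30470472e+02] [ 7.07082502e-01  7.07130401e-01 -7.27859721e-04 -6.33676925e-04] 0.0 [[-0.  1. -0.]
 [ 1.  0. -0.]
 [-0. -0. -1.]] 18.700000000000003
scene call mug 0.89 [ 492. -149.   -2.]
scene call mug_mouth 0.73 [ 504. -158.   88.]
scene call square_cap 0.56 [630. 272. 224.]
scene call square_nozzle 0.82 [534. 196. 173.]
scene call square_jar 0.62 [634. 270.   9.]
scene call round_jar 0.68 [617. 120.  12.]
scene call round_nozzle 0.89 [522.  28. 172.]
scene call timer 0.73 [532. 416.  -2.]
scene call custard_cup 0.8 [ 645. -306.   -2.]
scene call custard_cup 0.71 [628. 269. 225.]
scene call teaspoon 0.28 [521.  32. 170.]
side call mug 0.79 [ 495. -146.   -1.]
side call mug 0.44 [613. 111.   9.]
side call mug_mouth 0.69 [ 501. -161.   88.]
side call square_cap 0.78 [639. 273. 226.]
side call square_nozzle 0.61 [535. 198. 171.]
side call square_nozzle 0.48 [758. -48.  -0.]
side call square_jar 0.71 [633. 270.  10.]
side call square_jar 0.63 [532. 199. 170.]
side call round_jar 0.9 [611. 113.  10.]
side call round_nozzle 0.62 [520.  28. 172.]
side call round_nozzle 0.53 [629. 199.   3.]
side call timer 0.54 [532. 412.  -5.]
side call custard_cup 0.66 [ 651. -309.   -2.]
side call custard_cup 0.62 [529. 413.  -5.]
side call teaspoon 0.65 [ 619. -179.   -8.]
```

View pics/scene0.png

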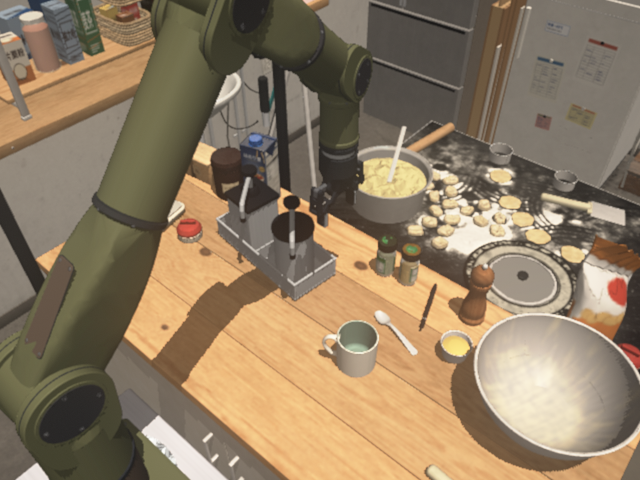

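View pics/side0.png

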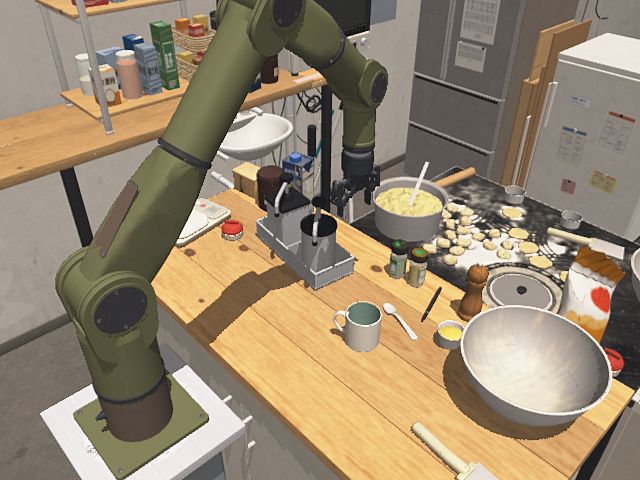

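Run:
```python
from h import *
for c in ['scene','side']:
    im,d,m=shot(c); P=cloud(m,d); ok=d>0
    def sel(a,b,e): return P[ok&(P[...,0]>a[0])&(P[...,0]<a[1])&(P[...,1]>b[0])&(P[...,1]<b[1])&(P[...,2]>e[0])&(P[...,2]<e[1])]
    for nm,q in [('mugtop',sel((420,580),(-230,-80),(85,96))),('mughandle',sel((420,580),(-230,-80),(20,82))),('cap sq',sel((590,680),(230,310),(220,235))),('cap rd',sel((570,660),(80,160),(220,235))),('spout sq',sel((480,600),(160,290),(200,225))),('spout rd',sel((480,590),(0,110),(200,225))),('lid sq',sel((560,720),(200,340),(150,158)))]:
        if len(q): print(c,nm,len(q),q.min(0).round(),q.max(0).round(),q.mean(0).round())
    # circle fit mug rim
    q=sel((420,580),(-230,-80),(87,96))[:,:2]
    if len(q)>10: print('rim',cv2.minEnclosingCircle(q.astype(np.float32)))
```

```text
scene mugtop 239 [ 455. -203.   85.] [ 542. -119.   94.] [ 498. -163.   88.]
scene mughandle 1481 [ 455. -204.   20.] [ 541. -100.   82.] [ 495. -157.   53.]
scene cap sq 147 [591. 233. 220.] [651. 289. 230.] [631. 268. 226.]
scene cap rd 174 [593.  96. 220.] [630. 137. 231.] [611. 114. 226.]
scene spout sq 152 [529. 189. 200.] [600. 246. 225.] [558. 211. 216.]
scene spout rd 182 [515.  26. 200.] [589.  99. 224.] [546.  55. 217.]
scene lid sq 729 [577. 217. 150.] [687. 325. 158.] [631. 263. 154.]
rim ((499.0988464355469, -161.4545135498047), 43.22669219970703)
side mugtop 174 [ 455. -205.   85.] [ 542. -114.   94.] [ 501. -161.   88.]
side mughandle 1279 [ 454. -203.   20.] [ 542. -101.   82.] [ 494. -158.   53.]
side cap sq 94 [596. 238. 220.] [652. 290. 231.] [631. 268. 226.]
side cap rd 113 [575.  84. 220.] [631. 138. 231.] [610. 113. 226.]
side spout sq 99 [526. 188. 201.] [600. 245. 224.] [556. 210. 215.]
side spout rd 121 [514.  26. 200.] [589.  96. 224.] [544.  53. 216.]
side lid sq 429 [577. 215. 150.] [689. 324. 158.] [630. 260. 154.]
rim ((498.15081787109375, -161.42604064941406), 44.28004455566406)
```

The scene view shows the square jar at the far left of the stand (cap near 250,172), with its spout turned towards the round jar (cap near 292,203). The mug is at (357,347) with its handle on the left at (330,342). The side view agrees. Next I refine the handle direction and the cap positions.

Run:
```python
from h import *
from scipy.optimize import least_squares
A=[]
for c in ['scene','side']:
    im,d,m=shot(c); P=cloud(m,d); P=P[d>0]
    q=P[(np.hypot(P[:,0]-498,P[:,1]+161)<90)&(P[:,2]>15)&(P[:,2]<96)]
    r=q[(q[:,2]>86)&(np.hypot(q[:,0]-498,q[:,1]+161)<47)]
    f=least_squares(lambda p:np.hypot(r[:,0]-p[0],r[:,1]-p[1])-39.5,[498,-161],loss='soft_l1').x
    h=q[(np.hypot(*(q[:,:2]-f).T)>50)]; hm=h.mean(0)
    far=h[np.hypot(*(h[:,:2]-f).T)>62].mean(0)
    print(c,f,len(h),h.min(0),h.max(0),np.degrees(np.arctan2(far[1]-f[1],far[0]-f[0])),np.degrees(np.arctan2(hm[1]-f[1],hm[0]-f[0])))
    for n,x,y in [('sq',632,269),('rd',611,114)]:
        k=P[(np.hypot(P[:,0]-x,P[:,1]-y)<26)&(P[:,2]>225)&(P[:,2]<232)]
        print(n,cv2.minEnclosingCircle(k[:,:2].astype(np.float32)))
    t=P[(np.hypot(P[:,0]-534,P[:,1]-197)<20)&(P[:,2]>176)&(P[:,2]<204)]; print('noz',len(t),t.mean(0))
```

```text
scene [ 498.56627498 -161.21740652] 102 [ 456.10131883 -120.60255103   22.85690058] [ 476.71934649 -100.13152893   83.75610297] 123.16636315904037 123.07189382479372
sq ((632.8104248046875, 269.6475830078125), 20.79043960571289)
rd ((612.5868530273438, 115.9474105834961), 19.334182739257812)
noz 53 [532.57425548 191.95074913 189.21158508]
side [ 498.74499291 -160.69157883] 86 [ 456.84649071 -120.41846069   22.94017594] [ 474.50290224 -101.22988744   84.37017879] 123.93628193962684 123.61142837050238
sq ((633.9833984375, 269.6640625), 20.10856819152832)
rd ((610.0973510742188, 116.05895233154297), 20.736223220825195)
noz 44 [532.99982486 193.39911595 188.99355279]
```

>>> step_arm(series=[-27,-38.5,0,0,0,0,-27,-38.5,0,0,0,0,-27,-38.5,0,0,0,0,-27,-38.5,0,0,0,0,0,0,0,0,0,-0.163,0,0,0,0,0,-0.163,0,0,0,0,0,-0.163,0,0,0,0,0,0,0,0,0,0,0,0], claw=0.85)

```text
time_s: 2.42
tcp_pos: [471.1, -108.0, 231.4]
ee_rot: [0.516, 0.857, 0.0, 0.0]
wrist_force: [0.4, -0.0, 1.2]
grip_width: 72.6
grasp_force: 0.0
```

Run:
```python
from h import *
s=read_state(); print(s['tcp_pos'],Ro.from_quat(s['ee_rot']).as_matrix().round(3),s['wrist_force'])
im,d,m=shot('wrist','w1.png'); find('wrist',['mug','mug_mouth'])
for a in (112,118,124): 
  print(a,[proj(m,[498.6+r*np.cos(np.radians(a)),-161+r*np.sin(np.radians(a)),80]).round() for r in (42,73)])
print(proj(m,[498.6,-161,90]))
```

```text
[ 471.0988406  -108.03991031  231.35274639] [[-0.467  0.884  0.   ]
 [ 0.884  0.467 -0.   ]
 [-0.     0.    -1.   ]] [ 0.36741001 -0.03474181  1.24685166]
wrist call mug 0.62 [ 495. -145.   -0.]
wrist call mug_mouth 0.67 [ 503. -159.   89.]
112 [array([328., 241.]), array([332., 203.])]
118 [array([322., 240.]), array([322., 203.])]
124 [array([317., 241.]), array([312., 203.])]
[322.15022971 293.28344501]
```

View pics/w1.png

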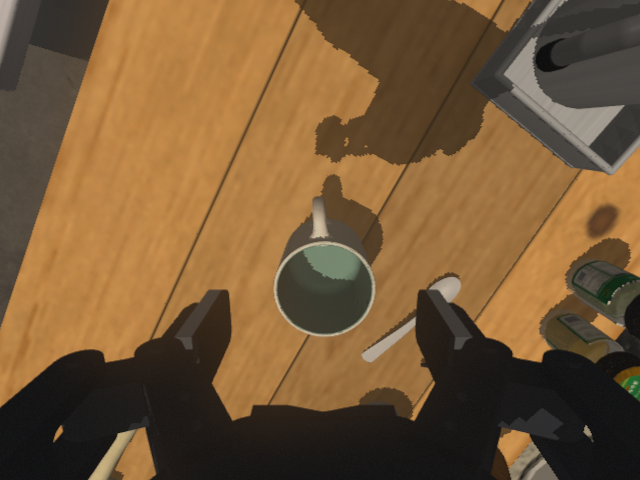

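The wrist view shows the mug's mouth centred at (325,289), with the handle running from (321,240) to (319,200). It lies centred between the fingers, so I descend and grasp.

>>> step_arm(series=[0,-1,48,0,0,0,0,0,48,0,0,0,0,0,30,0,0,0,0,0,30,0,0,0,0,0,20,0,0,0,0,0,16,0,0,0,0,0,0,0,0,0,0,0,0,0,0,0], claw=0.85)

```text
time_s: 3.58
tcp_pos: [470.6, -108.5, 39.8]
ee_rot: [0.515, 0.857, 0.0, 0.0]
wrist_force: [0.0, 0.4, 0.2]
grip_width: 72.3
grasp_force: 0.0
```

>>> step_arm(series=[0,0,0,0,0,0,0,0,0,0,0,0,0,0,0,0,0,0,0,0,0,0,0,0,0,0,0,0,0,0,0,0,0,0,0,0,0,0,0,0,0,0,0,0,0,0,0,0], claw=0)

```text
time_s: 4.58
tcp_pos: [470.1, -108.6, 39.7]
ee_rot: [0.515, 0.857, -0.0, 0.0]
wrist_force: [-0.2, -0.2, 6.1]
grip_width: 17.3
grasp_force: 56.4
```

>>> step_arm(series=[0,0,-12,0,0,0,0,0,-13,0,0,0,24,1.6,0,0,0,0,24,1.6,0,0,0,0,24,1.6,0,0,0,0,24,1.6,0,0,0,0,21,11,0,0,0,0,21,11,0,0,0,0,21,11,0,0,0,0,21,11,0,0,0,0], claw=0)

```text
time_s: 5.82
tcp_pos: [430.5, 75.2, 65.0]
ee_rot: [0.515, 0.857, 0.001, 0.0]
wrist_force: [1.0, 0.5, -2.6]
grip_width: 17.2
grasp_force: 57.0
```

>>> step_arm(series=[21,11,0,0,0,0,21,11,0,0,0,0,21,11,0,0,0,0,21,11,0,0,0,0,0,0,0,0,0,-0.131,0,0,0,0,0,-0.131,0,0,0,0,0,-0.131,0,0,0,0,0,-0.131,0,0,0,0,0,0,0,0,0,0,0,0], claw=0)

```text
time_s: 7.08
tcp_pos: [429.6, 169.0, 64.7]
ee_rot: [0.276, 0.961, 0.0, 0.0]
wrist_force: [-0.1, 0.4, -2.4]
grip_width: 17.2
grasp_force: 56.8
```

```bash
cat > mug.py <<'E'
from h import *
s=read_state(); p=s['tcp_pos']; R=Ro.from_quat(s['ee_rot']).as_matrix()
print(p,R.round(3).tolist(),s['wrist_force'],s['grasp_force'])
for c in ['scene','side','wrist']:
    im,d,m=shot(c,'m_%s_%d.png'%(c,s['time_s']*10)); find(c,['mug_mouth','mug','square_nozzle','round_nozzle'],m=m)
def to_tool(dx): return R.T@np.array(dx)
E
python3 mug.py
```

```text
[429.58935698 168.99455062  64.65710866] [[-0.847, 0.531, 0.0], [0.531, 0.847, 0.0], [-0.0, 0.0, -1.0]] [-0.11779829  0.36105102 -2.36965527] 56.84841500537004
scene call mug_mouth 0.69 [484. 143. 110.]
scene call mug_mouth 0.46 [464. 152.  18.]
scene call mug 0.71 [463. 152.  16.]
scene call square_nozzle 0.95 [538. 194. 173.]
scene call round_nozzle 0.78 [518.  33. 170.]
scene call round_nozzle 0.67 [617. 195.  -4.]
side call mug_mouth 0.64 [484. 133. 113.]
side call mug 0.86 [464. 152.  23.]
side call mug 0.67 [ 767. -112.   -5.]
side call square_nozzle 0.82 [537. 197. 168.]
side call round_nozzle 0.57 [521.  29. 172.]
side call round_nozzle 0.38 [527. 413.  -2.]
wrist call mug 0.83 [461. 151.  21.]
```

>>> step_arm(series=[7.4,20.3,0,0,0,0,7.4,20.3,0,0,0,0,7.4,20.3,0,0,0,0,7.4,20.3,0,0,0,0,7.4,20.3,0,0,0,0,7.4,20.3,0,0,0,0,7.4,20.3,0,0,0,0,0,0,0,0,0,0,0,0,10,0,0,0,0,0,6,0,0,0], claw=0)

```text
time_s: 9.07
tcp_pos: [460.2, 315.3, 47.3]
ee_rot: [0.276, 0.961, -0.001, -0.0]
wrist_force: [-0.2, -0.1, -2.3]
grip_width: 17.3
grasp_force: 57.0
```

>>> step_arm(series=[0,0,4,0,0,0,0,0,3,0,0,0,0,0,1.5,0,0,0,0,0,0,0,0,0,0,0,0,0,0,0], claw=0)

```text
time_s: 9.7
tcp_pos: [460.7, 317.2, 40.0]
ee_rot: [0.275, 0.961, 0.0, 0.0]
wrist_force: [-2.7, 1.5, 2.4]
grip_width: 17.5
grasp_force: 58.7
```

```bash
python3 mug.py
```

```text
[460.71830755 317.1896244   40.04600933] [[-0.849, 0.529, 0.0], [0.529, 0.849, 0.0], [0.0, 0.001, -1.0]] [-2.69409552  1.47860322  2.4142432 ] 58.69026753643993
scene call mug_mouth 0.7 [511. 290.  91.]
scene call mug 0.79 [499. 297.  -3.]
scene call square_nozzle 0.75 [534. 194. 173.]
scene call round_nozzle 0.94 [522.  30. 171.]
side call mug_mouth 0.59 [514. 285.  93.]
side call mug_mouth 0.49 [759. -52.  -0.]
side call mug 0.71 [499. 299.  -3.]
side call square_nozzle 0.69 [534. 196. 169.]
side call round_nozzle 0.73 [ 617. -177.   -6.]
side call round_nozzle 0.67 [520.  30. 172.]
wrist call mug 0.55 [498. 297.  -3.]
```

>>> step_arm(series=[0,0,0,0,0,0,0,0,0,0,0,0,0,0,0,0,0,0,0,0,-10,0,0,0,0,0,-25,0,0,0,0,0,-40,0,0,0,0,0,-45,0,0,0,0,0,-50,0,0,0,0,0,-45,0,0,0], claw=0.45)

```text
time_s: 11.58
tcp_pos: [460.7, 316.7, 257.4]
ee_rot: [0.275, 0.961, 0.0, 0.0]
wrist_force: [0.5, 0.1, -0.4]
grip_width: 38.5
grasp_force: 0.0
```

>>> step_arm(series=[-32,-12.7,0,0,0,0,-32,-12.7,0,0,0,0,-32,-12.7,0,0,0,0,-32,-12.7,0,0,0,0,-32,-12.7,0,0,0,0,0,0,0,0,0,0.105,0,0,0,0,0,0,0,0,0,0,0,0], claw=0)

```text
time_s: 12.58
tcp_pos: [562.4, 179.0, 255.2]
ee_rot: [0.324, 0.946, 0.0, 0.0]
wrist_force: [-1.0, -0.9, -0.2]
grip_width: -0.0
grasp_force: 0.0
```

```bash
python3 mug.py
```

```text
[562.40542793 179.00717062 255.19545731] [[-0.79, 0.613, 0.0], [0.613, 0.79, 0.0], [0.0, 0.0, -1.0]] [-0.97118279 -0.9065285  -0.19853158] 0.0
scene call mug_mouth 0.79 [514. 290.  89.]
scene call mug 0.85 [501. 296.  -4.]
scene call square_nozzle 0.84 [535. 196. 177.]
scene call round_nozzle 0.63 [522.  32. 173.]
side call mug_mouth 0.95 [513. 288.  91.]
side call mug_mouth 0.24 [629. 272.   8.]
side call mug 0.88 [500. 297.  -3.]
side call square_nozzle 0.72 [535. 198. 170.]
side call square_nozzle 0.56 [ 618. -179.   -6.]
side call round_nozzle 0.77 [522.  30. 172.]
wrist call mug_mouth 0.74 [512. 290.  90.]
wrist call mug 0.9 [498. 297.  -0.]
wrist call square_nozzle 0.59 [537. 192. 174.]
wrist call round_nozzle 0.71 [520.  34. 173.]
```

>>> step_arm(series=[0,0,25,0,0,0,0,0,20,0,0,0,0,0,20,0,0,0,0,0,0,0,0,0], claw=0)

```text
time_s: 13.82
tcp_pos: [561.9, 177.9, 188.5]
ee_rot: [0.325, 0.946, -0.001, -0.001]
wrist_force: [0.4, -0.6, -0.4]
grip_width: 0.0
grasp_force: 0.0
```

>>> step_arm(series=[10.4,0.5,0,0,0,0.091,10.4,0.5,0,0,0,0.091,10.4,0.5,0,0,0,0.091,10.4,0.5,0,0,0,0.091,10.4,0.5,0,0,0,0.091,10.4,0.5,0,0,0,0.091,0,0,0,0,0,0], claw=0)

```text
time_s: 14.7
tcp_pos: [526.4, 229.5, 190.8]
ee_rot: [0.567, 0.824, 0.001, 0.0]
wrist_force: [0.5, -0.7, 0.2]
grip_width: 0.4
grasp_force: 0.0
```

```bash
python3 mug.py
```

```text
[526.41981468 229.48881302 190.76408247] [[-0.357, 0.934, 0.001], [0.934, 0.357, 0.001], [0.001, 0.002, -1.0]] [ 0.52293395 -0.68623082  0.22983401] 0.0
scene call mug_mouth 0.68 [637. 275.   6.]
scene call mug_mouth 0.63 [515. 287.  90.]
scene call mug 0.87 [500. 294.  -3.]
scene call square_nozzle 0.76 [514. 243. 174.]
scene call round_nozzle 0.84 [521.  30. 172.]
side call mug_mouth 0.69 [512. 287.  89.]
side call mug_mouth 0.42 [635. 272.   9.]
side call mug 0.56 [499. 297.  -0.]
side call mug 0.22 [511. 286.  89.]
side call square_nozzle 0.59 [510. 245. 171.]
side call round_nozzle 0.51 [520.  29. 171.]
wrist call mug_mouth 0.84 [515. 287.  90.]
wrist call mug 0.91 [497. 298.   1.]
```

>>> step_arm(series=[10.4,0.5,0,0,0,0.091,10.4,0.5,0,0,0,0.091,10.4,0.5,0,0,0,0.091,8,0.4,0,0,0,0.07,0,0,0,0,0,0], claw=0)

```text
time_s: 16.08
tcp_pos: [518.9, 267.3, 189.7]
ee_rot: [0.7, 0.715, 0.0, -0.0]
wrist_force: [-0.3, -1.1, -0.2]
grip_width: -0.3
grasp_force: 0.0
```

```bash
python3 mug.py
```

```text
[518.88934162 267.32156223 189.72014966] [[-0.021, 1.0, 0.0], [1.0, 0.021, 0.0], [0.0, 0.0, -1.0]] [-0.27518757 -1.07904264 -0.1843038 ] 0.0
scene call mug_mouth 0.97 [513. 289.  91.]
scene call mug_mouth 0.46 [ 647. -307.   -2.]
scene call mug 0.8 [501. 296.  -3.]
scene call mug 0.49 [618. 195.  -1.]
scene call round_nozzle 0.67 [521.  33. 171.]
scene call round_nozzle 0.53 [ 644. -307.   -3.]
side call mug_mouth 0.56 [513. 286.  92.]
side call mug 0.85 [501. 299.  -0.]
side call square_nozzle 0.57 [506. 285. 171.]
side call round_nozzle 0.87 [522.  30. 172.]
side call round_nozzle 0.58 [ 652. -310.   -1.]
wrist call mug_mouth 0.76 [513. 286.  88.]
wrist call mug 0.91 [499. 297.  -3.]
wrist call square_nozzle 0.82 [511. 280. 174.]
```

>>> step_arm(series=[-20,0,0,0,0,0,0,0,-35,0,0,0,0,0,-35,0,0,0,6.8,38.3,0,0,0,0,6.8,38.3,0,0,0,0,6.8,38.3,0,0,0,0,0,0,0,0,0,0,0,0,0,0,0,0], claw=0)

```text
time_s: 17.82
tcp_pos: [633.3, 267.6, 259.3]
ee_rot: [0.701, 0.713, -0.001, -0.0]
wrist_force: [0.5, -0.3, -0.1]
grip_width: 0.1
grasp_force: 0.0
```

```bash
python3 mug.py
python3 - <<'E'
from h import *
im,d,m=shot('wrist'); find('wrist',['square_cap'],m=m)
for c in ['scene','side']: im,d,m=shot(c); find(c,['square_cap'],m=m)
E
```

```text
[633.33007446 267.5943038  259.33823696] [[-0.018, 1.0, -0.002], [1.0, 0.018, -0.001], [-0.001, -0.002, -1.0]] [ 0.47602015 -0.26587226 -0.05950384] 0.0
scene call mug_mouth 0.81 [518. 286.  91.]
scene call mug 0.95 [503. 298.  -3.]
scene call square_nozzle 0.93 [510. 285. 176.]
scene call round_nozzle 0.94 [518.  32. 169.]
side call mug_mouth 0.95 [511. 285.  91.]
side call mug 0.85 [500. 297.  -2.]
side call square_nozzle 0.73 [507. 287. 169.]
side call round_nozzle 0.9 [522.  30. 172.]
wrist call mug_mouth 0.72 [516. 288.  88.]
wrist call mug 0.94 [495. 296.  -2.]
wrist call square_nozzle 0.9 [512. 281. 174.]
wrist call square_nozzle 0.71 [633. 272. 225.]
wrist call square_cap 0.65 [632. 271. 224.]
wrist call square_cap 0.28 [512. 280. 178.]
scene call square_cap 0.61 [630. 271. 225.]
side call square_cap 0.67 [638. 272. 225.]
```

Nozzle and mouth are within about 7 mm of each other and the tool is centred over the cap. Now I press.

>>> step_arm(series=[2.5,0,15,0,0,0,0,0,12,0,0,0,0,0,8,0,0,0,0,0,7,0,0,0,0,0,7,0,0,0,0,0,6,0,0,0,0,0,0,0,0,0,0,0,0,0,0,0], claw=0)

```text
time_s: 19.88
tcp_pos: [633.5, 271.7, 205.5]
ee_rot: [0.7, 0.714, -0.0, -0.0]
wrist_force: [-3.4, -0.5, 7.2]
grip_width: -0.1
grasp_force: 3.7
```

>>> step_arm(series=[0,0,3,0,0,0,0,0,3,0,0,0,0,0,0,0,0,0,0,0,0,0,0,0], claw=0)

```text
time_s: 20.38
tcp_pos: [633.5, 271.7, 199.9]
ee_rot: [0.7, 0.714, -0.0, -0.0]
wrist_force: [-4.7, -1.0, 9.2]
grip_width: 0.4
grasp_force: 4.4
```

>>> step_arm(series=[0,0,2,0,0,0,0,0,1,0,0,0,0,0,0,0,0,0,0,0,0,0,0,0], claw=0)

```text
time_s: 20.88
tcp_pos: [633.8, 271.9, 199.7]
ee_rot: [0.7, 0.714, 0.001, 0.0]
wrist_force: [-9.0, -2.6, 21.5]
grip_width: 0.1
grasp_force: 10.9
```

The force rose to 21.5 N while z stayed put, so the pump has bottomed out. I release upward.

>>> step_arm(series=[0,0,-6,0,0,0,0,0,-8,0,0,0,0,0,-8,0,0,0,0,0,-10,0,0,0,0,0,-20,0,0,0,0,0,-25,0,0,0,0,0,-25,0,0,0,0,0,0,0,0,0,0,0,0,0,0,0], claw=0)

```text
time_s: 22.0
tcp_pos: [633.7, 271.3, 296.7]
ee_rot: [0.7, 0.714, -0.001, -0.0]
wrist_force: [0.6, 0.0, -0.4]
grip_width: 0.0
grasp_force: 0.0
```

```bash
python3 mug.py
python3 - <<'E'
from h import *
for c in ['scene','side']:
    im,d,m=shot(c,c+'_end.png'); find(c,['square_cap','timer'],m=m)
    P=cloud(m,d)[d>0]; k=P[(np.hypot(P[:,0]-633,P[:,1]-270)<18)&(P[:,2]<240)&(P[:,2]>190)]; print(np.percentile(k[:,2],[50,80,95]))
E
```

```text
[633.67097913 271.29923053 296.65779706] [[-0.019, 1.0, -0.001], [1.0, 0.019, -0.001], [-0.001, -0.001, -1.0]] [ 0.61960538  0.03055025 -0.41324287] 0.0
scene call mug_mouth 0.75 [513. 290.  89.]
scene call mug 0.79 [501. 297.  -5.]
scene call square_nozzle 0.74 [618. 119.   9.]
scene call square_nozzle 0.55 [509. 288. 173.]
scene call round_nozzle 0.82 [520.  32. 170.]
side call mug_mouth 0.72 [613. 112.  10.]
side call mug_mouth 0.57 [514. 288.  89.]
side call mug 0.84 [497. 298.  -2.]
side call mug 0.18 [529. 413.  -4.]
side call square_nozzle 0.71 [508. 289. 170.]
side call square_nozzle 0.63 [611. 111.   9.]
side call round_nozzle 0.79 [518.  31. 169.]
wrist call mug_mouth 0.87 [514. 287.  90.]
wrist call mug 0.66 [496. 298.  -0.]
wrist call square_nozzle 0.65 [511. 284. 176.]
scene call square_cap 0.77 [632. 269. 224.]
scene call timer 0.89 [530. 411.   1.]
scene call timer 0.66 [517. 290.  91.]
[225.39173233 227.51739664 229.08296637]
side call square_cap 0.53 [639. 270. 228.]
side call timer 0.58 [531. 412.  -4.]
[223.91091835 227.17864495 228.57707638]
```

View pics/side_end.png

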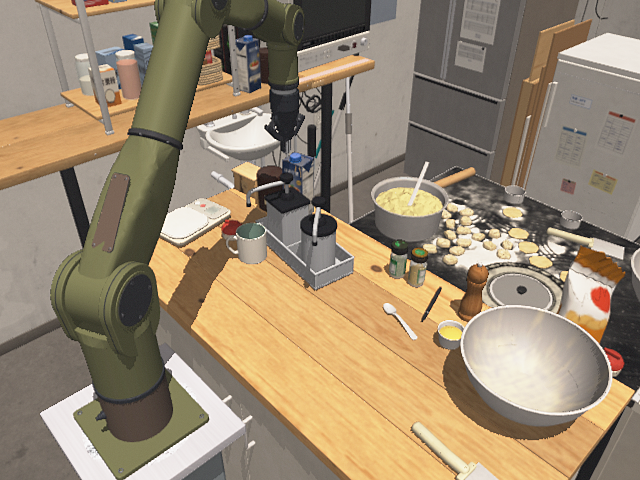

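The side view shows the mug at (249,243), standing under the nozzle of the square jar's spout (249,190). The cap is back up, the gripper is clear, and nothing else has moved.

```bash
python3 -c "from cell import *; print(finish_job())"
```

```text
the job is handed in; nothing more can be done
None
```

I handed the job in at about 22 s of the 69 s limit: the mug stands upright under the square jar's nozzle (about 5 mm off the mouth's centre), and the pump was pressed until it bottomed out and has sprung back up; the verdict was not shown to me.

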